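Blank off the housing for its pressure test

ROBOT

A 7-joint arm with a two-finger parallel gripper is mounted at the origin on the work surface. World frame = base frame: x ahead of the robot, y to its left, z up, the work surface at z = 0. Lengths are in m, angles in rad, forces in N, time in s.
With the tool pointing down it reaches from about 0.4 to 0.85 m from the base axis. Payload 4.5 kg.
Tool frame: the origin (TCP) lies midway between the tips of the shut fingers; the grasp point (between the pads) lies 19 mm behind it; z points along the fingers, y is the line along which they close (so a half turn about z gives the same grasp; the last joint's range is limited). The gripper opens to 85 mm and grips with 20 to 120 N. Pads are 22 mm wide; open, the fingers measure 114 mm over their backs; the gripper's body (76 mm by 85 mm) begins 54 mm behind the grasp point. The pads swing forward as they close: fully open they stand 13 mm farther back than shut.
Start: joints at [-1.189, 0.689, -0.195, 1.565, 0.157, 0.902, -0.215], TCP at [0.213, 0.588, 0.231] pointing down, gripper open.
Joint ranges: [-3.01, 3.01], [-0.46, 2.08], [-1.47, 1.51], [0.13, 2.56], [-1, 4.14], [0.04, 2.09], [-2.66, 2.66]. Speed limits (rad/s): [2.57, 2.57, 3.14, 3.14, 3.14, 3.14, 3.14].

INTERFACE

Orientations are given as a unit quaternion [x, y, z, w].
In Python, from bench import telemetry, read_camera, get_calibration, order gives the robot as it stands. The module is installed in compiled form; this text tells all that it offers.
- The arm moves only by the tool arm_command, never from a script. Its argument "deltas" is one flat list of numbers, 5 for each row, row after row: the shift along the tool's x, y, z as a fraction of full scale, then the turn about the tool's z as a fraction of full scale, then the finger opening in mm, from 0 to 85.4. A call has 1 to 20 rows; each row is the pose to reach, as a shift and turn from the pose commanded when the call began, along the tool's axes at that moment, turning the shorter way round; what a row does not reach only later rows make up. Full scale, the value 1, is 150 mm for a shift and 360 degrees for a turn. A row lasts 1/8 s, in which the tool goes at most 62.5 mm and 10.7 degrees, less where a joint would pass 70% of its speed; a pose out of reach is approached as far as the arm can. A call with a number of a shift or a turn outside -1 to 1 is refused whole. A call with a gripper value outside its range is refused whole. The fingers move at their own pace and stop on an object; the grip force is fixed at half the most. Time passes only in rows, so rows that repeat a pose let the fingers close. It gives the time, the measured TCP pose, the force, the opening and the grip force at its end, in the units of the state.
- telemetry.observe(): the state, without advancing time (a new reading comes with each control period).
- read_camera(name): name is "side" or "top"; returns the picture (480x640x3 uint8, blue, green, red); there is no depth.
- get_calibration(name): a dict with "vertical_fov" (degrees; the focal length in pixels is half the picture's height over the tangent of half this angle, whatever the lens; pixels are square), "cx", "cy" (the principal point, pixels), "R" (3x3) and "t" (3): a world point X has camera coordinates R X + t. Camera axes: x right, y down, z forward; pixel columns grow to the right and rows downward; lengths in m; the calibration is good to about 2 mm. A picture is of the moment at which its call begins. get_calibration takes no time and is no camera call.
- order.job_done(): hands the job in; it is judged then, once.
The state is a dict: "time_s": time; "joint_pos": joint angles; "joint_velocities": joint speeds; "joint_torque": joint torques, N m; "ee_pos": TCP position; "tcp_rot": TCP orientation; "ft_force": force on the tool from outside, world axes, zero at the start; "ft_torque": the same for the moment, N m; "finger_gap": opening from 0.0 (shut) to 1.0 (fully open); "gripper_force": force on a finger pad.
Only numpy, scipy, OpenCV 4.12 (cv2) and the standard library are available. Lean on these libraries where they do the work, as an engineer would, in place of code of your own. Each camera call takes 0.05 s, during which the arm holds its last target. There are 200 camera calls.

TASK

The housing in the vice is going on pressure test: take the larger of the two female camlock couplings (the one that fits the grooved adaptor on top of the housing) and push it, without dropping or ramming it, fully home and upright on the adaptor, turned so that its arms can swing clear of the gauge and the relief valve. Then lock it by swinging its two cam arms all the way down against its sides, one after the other. Do not knock the gauge, and leave everything else on the bench where it lies.

Things in the scene. Friction and masses are not known exactly. Their poses are not given: they have to be found in the camera images.
- coupling: the loose coupling to fit, standing on the bench mouth down, arms raised: aluminium sleeve 66 mm across (73 mm at the flared mouth, 51 mm tall), bore 55 mm, 92 mm tall with its plug, 0.4 to 0.65 kg in all. Origin at the centre of the mouth's rim (underside), z up. Arms at +y (cam_a) and -y (cam_b) between ears that reach y = 46 mm; a half turn about z gives the same coupling
- coupling_plug (a point): middle of the steel hexagon plug on top of the coupling (34 mm across flats, 58 to 92 mm above the mouth), on its axis, 75 mm above the mouth: the place to grip, across the two flats that face the coupling's +x and -x
- coupling_seat (a point): the gasket face at the bottom of the bore, on the coupling's axis, 40 mm above the mouth; it meets adaptor_top when the coupling is fully home. The coupling slides on with 1 mm of play all round, so it can rock a little until its arms are closed
- cam_a_pin (a point): hinge pin of the arm at +y, at (0, 38, 20) mm in the coupling's frame; hinge along the coupling's x. Arm 13 mm wide, 6 mm thick, bowed: closed, its outer face is 13 mm outward of the pin at 34 mm below it and 20 mm outward at 60 mm below; it ends in a flat eye 23 mm wide, 80 mm below and 18 mm outward of the pin
- cam_b_pin (a point): the same for the arm at -y of the coupling, at (0, -38, 20) mm
- cam_a (a joint): angle of arm a (rad): 0 closed, hanging down along the side (its stop); about 1.3 to 1.57 standing straight out; starts raised, 1.5 to 2.1; limit 2.4. It stays where it is left (friction 0.06 N m, about 1 N at the eye). Its cam enters the adaptor's groove as it closes, which it can do only when the coupling is home
- cam_b (a joint): the same for arm b
- vise: blue bench vice, 110 mm jaws, fixed. Origin on the bench under the adaptor's axis, z up, -x towards screw and T-handle (reaches x = -146, z = 148 mm); jaw tops z = 117 mm. It grips an aluminium housing (64 mm along x, 80 along y, top z = 150). A brass relief valve stands at x = 74 mm (radius to 17, top z = 205). The +y and -y sides of the adaptor are clear above the jaws
- adaptor_top (a point): centre of the upper end face of the grooved male adaptor on the housing, 225 mm above the bench, axes parallel to the vice's. Adaptor 53 mm across with a 2 x 4 mm chamfer at the top; the groove, 42 mm across, lies 12 to 31 mm below the end face; its hexagon begins 39 mm below
- gauge: pressure gauge on the front port of the housing (fixed to it, same origin as the vice): steel case of radius 31.5 mm, centre at x = -82, z = 200 mm in the vice's frame, from x = -96 to -68; top at z = 232 mm
- small_coupling: bystander: a smaller closed camlock coupling, 49 mm across and 68 mm tall, its fixed arms standing out 85 mm either side of its axis along its y, origin at the centre of its underside
- dust_plug: bystander: aluminium grooved plug, 68 mm across, 66 mm tall, standing; origin at the centre of its underside
- oil_bottle: bystander: grey bottle, 64 mm across, 165 mm tall; origin underneath
- grease_can: bystander: steel can, 76 mm across, 100 mm tall; origin underneath
- wrench: bystander: open-ended wrench lying flat, 210 mm long along its x
- hammer: bystander: hammer lying flat, 260 mm long along its x
- gasket_box: bystander: cardboard box 100 x 130 mm, 55 mm tall; origin underneath
Not all that is in view belongs to the job. Leave any turquoise look-alike of the coupling alone.

How it is judged:
By the outcome, as a careful person would: the job done as asked, in the order asked, and still so for the second after the job is handed in, with the robot touching nothing.
It also fails if it takes over 72 s, if anything falls off the work surface, if the arm or the gripper's body presses on something with over 40 N, if the wrist force passes 120 N, or if a joint passes its speed limit or range.

## Working session

There is one attempt and no reset: what is moved stays moved. The work goes in short steps, Python scripts to look and compute and a tool call to move; the robot and the scene stay as the last step left them, time stands still between calls to the robot, and variables do not carry over. Pictures are saved under pics/ and viewed, at most 10 in all, crops included, and the job is handed in when it is done.

Besides the shell and the picture viewer there is one more tool, called after "Request:" as name(argument=value, ...) on one line, values as JSON. arm_command: Moves the arm, as the interface text tells. Its arguments: {"type":"object","properties":{"deltas":{"type":"array","items":{"type":"number"}}},"required":["deltas"]}

```bash
mkdir -p pics
python3 - <<'E'
from bench import telemetry, read_camera, get_calibration
import cv2, numpy as np
np.set_printoptions(precision=4,suppress=True)
for n in("side","top"):
    cv2.imwrite(f"pics/{n}0.png",read_camera(n)); c=get_calibration(n); print(n,c)
s=telemetry.observe(); print(s)
E
```

```text
side {'vertical_fov': 51.40519381524693, 'cx': 318.8779702499649, 'cy': 239.38681392447103, 'R': array([[ 0.934 , -0.3573, -0.008 ],
       [-0.2748, -0.7036, -0.6553],
       [ 0.2285,  0.6143, -0.7553]]), 't': array([-0.4685,  0.2301,  1.3284])}
top {'vertical_fov': 52.5698774972227, 'cx': 316.18468799614203, 'cy': 235.02047305449528, 'R': array([[-0.0263, -0.9996,  0.007 ],
       [-0.9808,  0.0245, -0.1933],
       [ 0.193 , -0.0119, -0.9811]]), 't': array([-0.002 ,  0.5231,  1.4418])}
{'time_s': 0.1, 'joint_pos': array([-1.1892,  0.6899, -0.1945,  1.5662,  0.1573,  0.9025, -0.2151]), 'joint_velocities': array([-0.0016, -0.0015, -0.001 , -0.0039,  0.0014, -0.0016, -0.0002]), 'joint_torque': array([ -0.0037, -54.0593,  -1.2714, -15.8984,   0.0093,   0.0044,
         0.    ]), 'ee_pos': array([0.2129, 0.587 , 0.2306]), 'tcp_rot': array([ 0.173 ,  0.9849, -0.0008, -0.0001]), 'ft_force': array([-0.0239, -0.9851,  0.0472]), 'ft_torque': array([-0.0123, -0.0031, -0.0275]), 'gripper_force': 0.0, 'finger_gap': 1.0017730921087986}
```

View pics/top0.png

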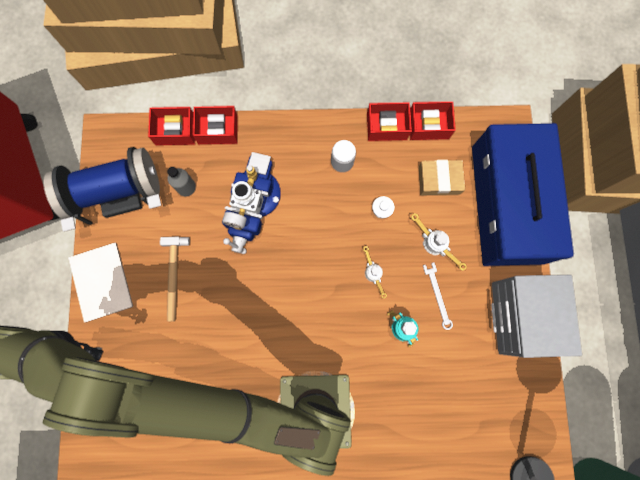

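View pics/side0.png

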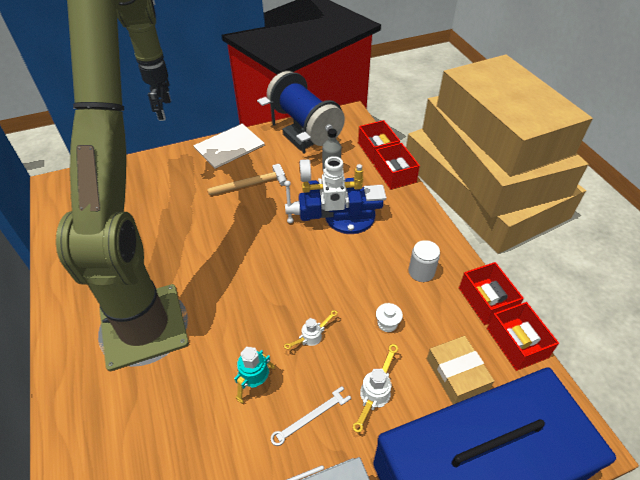

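Candidate couplings in the top view are (437,242) silver and large with raised arms, (374,272) smaller silver, and (405,328) turquoise. The vice is at (245,195) with the gauge at (233,220). The large silver one fits the description, so I'll confirm it in one mosaic of enlarged crops.

Run:
```python
import cv2, numpy as np
t=cv2.imread("pics/top0.png"); s=cv2.imread("pics/side0.png")
def c(im,x,y,w=100,h=75): return cv2.resize(im[y:y+h,x:x+w],(400,300),interpolation=cv2.INTER_CUBIC)
m=np.vstack([np.hstack([c(t,390,205),c(s,330,340)]),np.hstack([c(t,200,150,),c(s,280,150)])])
cv2.imwrite("pics/m0.png",m)
```

```text
(no output)
```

View pics/m0.png

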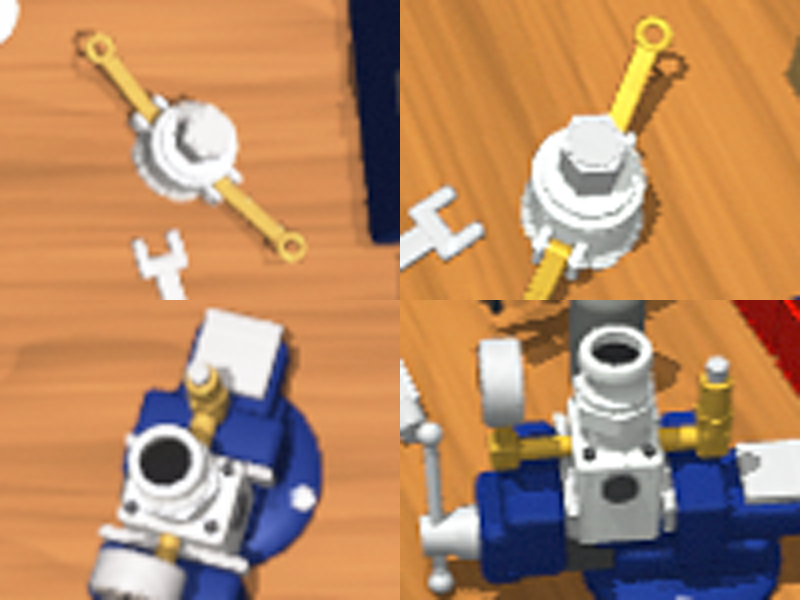

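The crops confirm it: the silver coupling with two gold arms has its hex top at (440.5,238) in top and (378,375) in side. The adaptor's end face is at about (241,190) in top and (333.5,162.5) in side. The valve tip is at (250,167) in top and (359,166) in side.

```bash
cat > h.py <<'E'
import numpy as np, cv2
from bench import telemetry, read_camera, get_calibration
from scipy.spatial.transform import Rotation as Rn
from scipy.optimize import least_squares
np.set_printoptions(precision=4,suppress=True)
C={n:get_calibration(n) for n in("side","top")}
def proj(n,X):
    c=C[n]; f=240/np.tan(np.radians(c["vertical_fov"]/2)); p=np.atleast_2d(X)@c["R"].T+c["t"]
    return f*p[:,:2]/p[:,2:]+[c["cx"],c["cy"]]
def tri(top,side,z=None):
    f=lambda X:np.r_[(proj("top",X)[0]-top),(proj("side",X)[0]-side),[] if z is None else [(X[2]-z)*2000]]
    r=least_squares(f,[.5,0,.1]); return r.x,r.fun
def frame(x,y,yaw,pts): # pts local, z abs
    c,s=np.cos(yaw),np.sin(yaw); p=np.atleast_2d(pts)
    return np.c_[x+c*p[:,0]-s*p[:,1],y+s*p[:,0]+c*p[:,1],p[:,2]]
def circ(r,z,cx=0): a=np.linspace(0,2*np.pi,60); return np.c_[cx+r*np.cos(a),r*np.sin(a),0*a+z]
def hexa(z): a=np.radians(np.arange(30,400,60)); return np.c_[.017/np.cos(np.pi/6)*np.cos(a),.017/np.cos(np.pi/6)*np.sin(a),0*a+z]
def rel(goal,yawtool=None):
    "tool-frame shift fractions to reach TCP goal from measured pose"
    s=telemetry.observe(); R=Rn.from_quat(s["tcp_rot"]); return R.inv().apply(np.array(goal)-s["ee_pos"])/.15
E
python3 - <<'E'
from h import *
P={'plug':((440.5,237.8),(378.1,374.8),.092),'adapt':((240.9,189.9),(333.5,162.3),.225),'valve':((250,167.4),(359,166.2),.205),
 'eyeN':((414.3,216.5),(393,348.3),None)}
for k,v in P.items(): print(k,*tri(*v))
# tool yaw
s=telemetry.observe(); print(Rn.from_quat(s["tcp_rot"]).as_matrix())
a=np.array(tri(*P['valve'])[0]-tri(*P['adapt'])[0]); print('vice yaw',np.degrees(np.arctan2(a[1],a[0])),np.hypot(*a[:2]))
E
```

```text
plug [ 0.4973 -0.3886  0.092 ] [ 0.8185 -0.1181 -0.2627 -0.5863 -0.0927]
adapt [0.6202 0.1894 0.225 ] [ 0.4563  0.0664 -0.1121 -0.7036 -0.0801]
valve [0.6912 0.1674 0.205 ] [ 0.272   0.1755  0.0586 -0.485  -0.0489]
eyeN [ 0.5743 -0.3218  0.0472] [-0.0128  0.0954  0.0721 -0.0244]
[[-0.9402  0.3407 -0.0004]
 [ 0.3407  0.9402 -0.0016]
 [-0.0001 -0.0016 -1.    ]]
vice yaw -17.22594529285631 0.07436081051179708
```

Run:
```python
from h import *
r,a0=np.hypot(18,80)/1e3,np.arctan2(18,80)
def eye(s,th): return [0,s*(.038+r*np.sin(a0+th)),.020-r*np.cos(a0+th)]
def pts(p): return frame(p[0],p[1],p[2],[[0,0,.092],eye(1,p[3]),eye(-1,p[4])])
obs={'top':[(440.5,237.8),(414.3,216.5),(462.4,266.3)],'side':[(378.1,374.8),(393,348.3),(359.5,426.5)]}
f=lambda p:np.r_[tuple((proj(n,pts(p))-obs[n]).ravel() for n in obs)]
q=least_squares(f,[.497,-.389,-.85,1.7,1.7],loss='soft_l1'); p=q.x; print(p,np.degrees(p[2]),f(p).reshape(-1,2))
T={'top':((390,205),(200,150)),'side':((330,340),(280,150))}
rows=[]
for n in T:
    im=cv2.imread(f"pics/{n}0.png"); row=[]
    for k,o in enumerate(T[n]):
        cr=cv2.resize(im[o[1]:o[1]+75,o[0]:o[0]+100],(400,300),interpolation=cv2.INTER_CUBIC)
        if k==0: L=[frame(*p[:3],hexa(.092)),frame(*p[:3],circ(.0365,0)),frame(*p[:3],circ(.033,.051))]
        else:
            v=(.6202,.1894,np.radians(-17.2)); a=np.linspace(0,6.3,40)
            L=[frame(*v,circ(.0265,.225)),frame(*v,circ(.006,.205,.074)),frame(*v,np.c_[0*a-.068,.0315*np.cos(a),.2+.0315*np.sin(a)]),
               frame(*v,np.array([[.032,.04,.15],[-.032,.04,.15],[-.032,-.04,.15],[.032,-.04,.15],[.032,.04,.15]]))]
        for l in L: cv2.polylines(cr,[np.int32((proj(n,l)-o+.5)*4)],False,(0,0,255),1)
        row.append(cr)
    rows.append(np.hstack(row))
cv2.imwrite("pics/m1.png",np.vstack(rows))
```

```text
[ 0.4975 -0.3897 -0.8076  1.9976  1.7503] -46.274379582083114 [[ 1.1731 -0.1694]
 [ 0.3475 -0.8706]
 [ 3.6294 -0.3247]
 [-0.0121 -0.2075]
 [-0.4356 -5.4867]
 [-1.3713 -0.1098]]
```

View pics/m1.png

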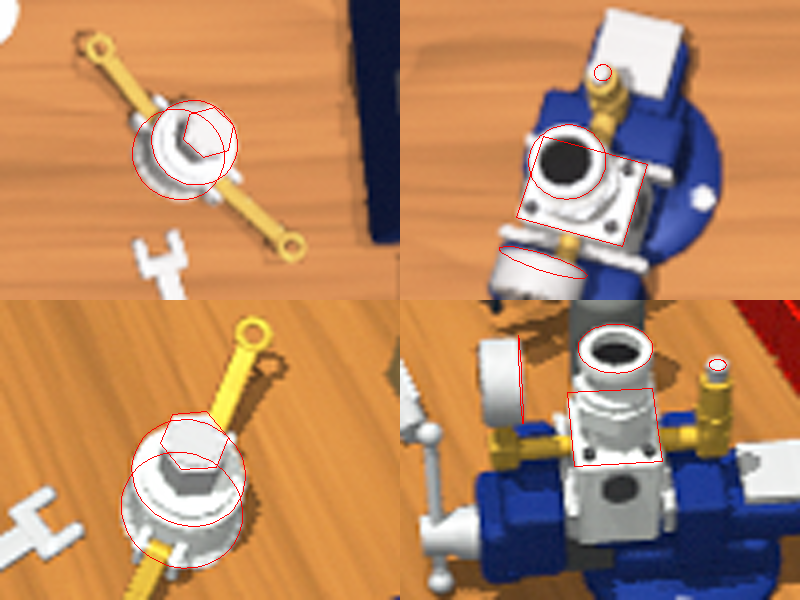

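Run:
```python
from h import *
def eye(s,th,L):
    r,a0=np.hypot(18,L)/1e3,np.arctan2(18,L); return [0,s*(.038+r*np.sin(a0+th)),.020-r*np.cos(a0+th)]
obs={'top':[(440.5,237.8),(414.3,216.5),(462.4,266.3)],'side':[(378.1,374.8),(393,348.3),(359.5,426.5)]}
for L in (69,72,80):
    pts=lambda p:frame(p[0],p[1],p[2],[[0,0,.092],eye(1,p[3],L),eye(-1,p[4],L)])
    f=lambda p:np.r_[tuple((proj(n,pts(p))-obs[n]).ravel() for n in obs)]
    q=least_squares(f,[.497,-.389,-.85,1.7,1.7]); p=q.x; print(L,q.cost,p,np.degrees(p[2]),f(p).round(1))
print(tri((462.4,266.3),(359.5,426.5)))
print(rel([.50,.25,.38]), rel([.497,-.389,.2]))
```

```text
69 2.518748774898651 [ 0.4981 -0.3903 -0.827   1.7367  1.5348] -47.38480019361216 [ 1.4 -0.4 -0.3  0.1  0.3 -0.7  0.4 -0.  -0.2 -0.8 -1.2  0. ]
72 5.129528785171459 [ 0.4976 -0.3907 -0.8271  1.7791  1.6154] -47.38763861796055 [ 1.5 -0.2 -0.3 -0.4  1.3 -0.4  0.2  0.2  0.1 -1.8 -1.5 -0.1]
80 22.349189568011262 [ 0.4969 -0.3907 -0.8241  2.0221  1.778 ] -47.21580732430955 [ 1.5  0.   1.5 -0.9  3.6 -0.  -0.1  0.3  0.1 -4.7 -2.  -0.7]
(array([ 0.4202, -0.4634,  0.0335]), array([ 0.0932, -1.0291, -0.7176,  0.2198]))
[-2.5653 -1.4617 -0.9934] [-3.9979 -5.4717  0.2134]
```

The large silver coupling is at (0.498,-0.390) with yaw -47.5°. The adaptor is at (0.620,0.189), vice yaw -17.2°. Moving toward the coupling.

Request:
arm_command(deltas=[-0.1, -0.1, -0.2, 0, 85, -0.3, -0.3, -0.5, 0, 85, -0.5, -0.5, -0.8, 0, 85, -0.75, -0.75, -1, 0, 85, -0.95, -0.95, -1, 0, 85, -1, -1, -1, 0, 85, -1, -1, -1, 0, 85])

```text
time_s: 0.98
ee_pos: [0.3029, 0.3952, 0.3811]
tcp_rot: [0.173, 0.985, -0.0, -0.0]
ft_force: [-0.5, 1.0, -0.1]
finger_gap: 0.993
gripper_force: 0.0
```

Request:
arm_command(deltas=[-0.2, -0.15, 0, 0, 85, -0.4, -0.3, 0, 0, 85, -0.65, -0.45, 0, 0, 85, -0.9, -0.6, 0, 0, 85, -1, -0.7, 0, 0, 85, -1, -0.7, 0, 0, 85])

```text
time_s: 1.72
ee_pos: [0.4084, 0.2459, 0.3808]
tcp_rot: [0.174, 0.985, -0.0, -0.0]
ft_force: [0.0, 0.4, -0.8]
finger_gap: 0.997
gripper_force: 0.0
```

Request:
arm_command(deltas=[-0.1, -0.15, 0, 0.02, 85, -0.2, -0.3, 0, 0.04, 85, -0.3, -0.45, 0, 0.06, 85, -0.4, -0.6, 0, 0.08, 85, -0.5, -0.75, 0, 0.1, 85, -0.6, -0.9, 0, 0.12, 85, -0.7, -1, 0, 0.14, 85, -0.7, -1, 0, 0.15, 85, -0.7, -1, 0, 0.15, 85])

```text
time_s: 2.85
ee_pos: [0.4557, 0.0714, 0.381]
tcp_rot: [0.599, 0.8, 0.0, -0.001]
ft_force: [0.7, -0.0, 0.2]
finger_gap: 0.996
gripper_force: 0.0
```

Run:
```python
from h import *
s=telemetry.observe(); R=Rn.from_quat(s["tcp_rot"]).as_matrix()
print(s["time_s"],s["ee_pos"],np.degrees(np.arctan2(R[1,1],R[0,1])),s["joint_pos"],rel([.498,-.39,.2]))
```

```text
2.85 [0.4557 0.0714 0.381 ] 16.340068043844493 [-0.3334  0.2896  0.108   1.8094 -0.0369  1.0447  0.0739] [-3.0327 -0.5944  1.2031]
```

Request:
arm_command(deltas=[-0.2, -0.05, 0, 0, 85, -0.5, -0.1, 0, 0, 85, -0.8, -0.15, 0, 0, 85, -1, -0.2, 0, 0, 85])

```text
time_s: 3.35
ee_pos: [0.469, -0.0838, 0.3812]
tcp_rot: [0.6, 0.8, 0.0, 0.0]
ft_force: [-0.0, -0.6, 0.4]
finger_gap: 0.997
gripper_force: 0.0
```

Request:
arm_command(deltas=[-0.25, -0.05, 0, 0, 85, -0.5, -0.1, 0.1, 0, 85, -0.75, -0.15, 0.2, 0, 85, -1, -0.2, 0.3, 0, 85])

```text
time_s: 3.85
ee_pos: [0.4825, -0.2351, 0.3356]
tcp_rot: [0.599, 0.801, 0.001, -0.0]
ft_force: [0.7, 0.0, 0.7]
finger_gap: 0.992
gripper_force: 0.0
```

Request:
arm_command(deltas=[-0.25, -0.05, 0.1, 0.03, 85, -0.5, -0.1, 0.2, 0.06, 85, -0.75, -0.15, 0.3, 0.09, 85, -0.9, -0.2, 0.4, 0.12, 85, -1, -0.2, 0.5, 0.15, 85, -1, -0.2, 0.6, 0.177, 85, -1, -0.2, 0.6, 0.177, 85, -1, -0.2, 0.6, 0.177, 85])

```text
time_s: 4.85
ee_pos: [0.495, -0.3875, 0.2465]
tcp_rot: [0.931, 0.364, 0.0, -0.0]
ft_force: [-0.3, 0.1, -0.7]
finger_gap: 0.994
gripper_force: 0.0
```

Run:
```python
from h import *
s=telemetry.observe(); R=Rn.from_quat(s["tcp_rot"]).as_matrix()
print(s["time_s"],s["ee_pos"],np.degrees(np.arctan2(R[1,1],R[0,1])),s["joint_pos"],rel([.498,-.39,.062]),s["ft_force"])
```

```text
4.85 [ 0.495  -0.3875  0.2465] -47.335728365926386 [ 0.3416  0.7191  0.471   1.5571 -0.3756  0.956   0.1048] [0.0023 0.0254 1.2303] [-0.2817  0.104  -0.7419]
```

Request:
arm_command(deltas=[0, 0.02, 0.2, 0, 85, 0, 0.02, 0.4, 0, 85, 0, 0.02, 0.6, 0, 85, 0, 0.02, 0.75, 0, 85, 0, 0.02, 0.85, 0, 85, 0, 0.02, 0.85, 0, 85])

```text
time_s: 5.6
ee_pos: [0.496, -0.3902, 0.1184]
tcp_rot: [0.932, 0.362, 0.0, -0.001]
ft_force: [0.0, -0.2, -0.1]
finger_gap: 0.995
gripper_force: 0.0
```

Request:
arm_command(deltas=[0, 0, 0.1, 0, 85, 0, 0, 0.2, 0, 85, 0, 0, 0.3, 0, 85, 0, 0, 0.4, 0, 85, 0, 0, 0.4, 0, 70, 0, 0, 0.4, 0, 55, 0, 0, 0.4, 0, 45, 0, 0, 0.4, 0, 40, 0, 0, 0.4, 0, 36, 0, 0, 0.4, 0, 32, 0, 0, 0.4, 0, 20, 0, 0, 0.4, 0, 10, 0, 0, 0.4, 0, 10])

```text
time_s: 7.22
ee_pos: [0.4961, -0.3909, 0.0591]
tcp_rot: [0.932, 0.361, 0.0, 0.0]
ft_force: [0.2, 0.8, 5.7]
finger_gap: 0.388
gripper_force: 59.9
```

Request:
arm_command(deltas=[0, 0, -0.05, 0, 10, 0, 0, -0.15, 0, 10, 0, 0, -0.3, 0, 10, 0, 0, -0.5, 0, 10, 0, 0, -0.7, 0, 10, 0, 0, -0.85, 0, 10, 0, 0, -0.95, 0, 10, 0, 0, -1, 0, 10, 0, 0, -1, 0, 10])

```text
time_s: 8.35
ee_pos: [0.4958, -0.3906, 0.2087]
tcp_rot: [0.932, 0.361, 0.0, -0.0]
ft_force: [0.5, -0.2, -5.4]
finger_gap: 0.393
gripper_force: 60.4
```

Run:
```python
from h import *
a,b=read_camera("top"),read_camera("side")
s=telemetry.observe(); R=Rn.from_quat(s["tcp_rot"]).as_matrix()
print(s["time_s"],s["ee_pos"],np.degrees(np.arctan2(R[1,1],R[0,1])),s["joint_pos"],s["ft_force"],s["ft_torque"],s["finger_gap"]*85.4)
cv2.imwrite("pics/top1.png",a);cv2.imwrite("pics/side1.png",b)
P=s["ee_pos"]; o=[]
for n,im in(("top",a),("side",b)):
    u=proj(n,P)[0].astype(int); x,y=u-[75,50] ; o.append(cv2.resize(im[y:y+113,x:x+150],(400,300),interpolation=cv2.INTER_CUBIC))
cv2.imwrite("pics/m2.png",np.hstack(o))
```

```text
8.45 [ 0.4954 -0.3902  0.2078] -47.64388767237903 [ 0.3555  0.7658  0.4511  1.5902 -0.4026  0.8813  0.1251] [ 0.1156  0.3201 -4.1472] [0.0011 0.0389 0.0003] 33.14108790735456
```

View pics/m2.png

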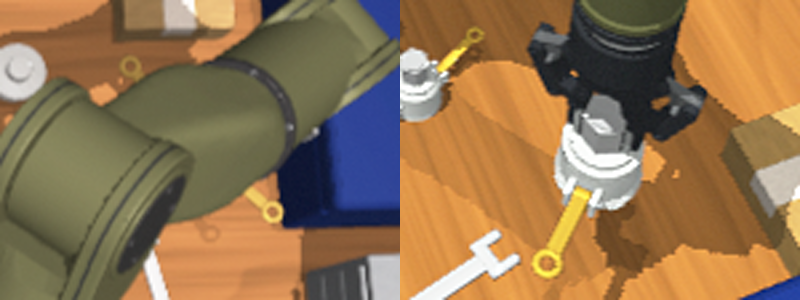

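Held cleanly (opening about 33 mm), hanging upright. Lifting and carrying to the adaptor.

Request:
arm_command(deltas=[0.03, -0.02, -0.1, 0, 10, 0.1, -0.07, -0.25, 0, 10, 0.2, -0.14, -0.4, 0, 10, 0.32, -0.23, -0.55, 0, 10, 0.45, -0.32, -0.7, 0, 10, 0.58, -0.42, -0.8, 0, 10, 0.7, -0.5, -0.87, 0, 10, 0.8, -0.57, -0.9, 0, 10])

```text
time_s: 9.45
ee_pos: [0.5274, -0.2455, 0.3448]
tcp_rot: [0.932, 0.362, 0.001, 0.0]
ft_force: [0.3, 0.4, -4.9]
finger_gap: 0.387
gripper_force: 60.5
```

Request:
arm_command(deltas=[0.12, -0.08, 0, 0, 10, 0.24, -0.17, 0, 0, 10, 0.36, -0.26, 0, 0, 10, 0.48, -0.34, 0, 0, 10, 0.6, -0.43, 0, 0, 10, 0.72, -0.52, 0, 0, 10, 0.84, -0.6, 0, 0, 10, 0.94, -0.67, 0, 0, 10])

```text
time_s: 10.45
ee_pos: [0.5634, -0.0762, 0.3437]
tcp_rot: [0.932, 0.361, -0.0, -0.0]
ft_force: [-0.4, 0.1, -5.3]
finger_gap: 0.387
gripper_force: 60.5
```

Request:
arm_command(deltas=[0.1, -0.07, 0, -0.01, 10, 0.2, -0.14, 0, -0.02, 10, 0.3, -0.21, 0, -0.03, 10, 0.4, -0.28, 0, -0.04, 10, 0.5, -0.35, 0, -0.05, 10, 0.58, -0.41, 0, -0.06, 10, 0.65, -0.46, 0, -0.07, 10, 0.7, -0.5, 0, -0.08, 10, 0.7, -0.5, 0, -0.085, 10, 0.7, -0.5, 0, -0.085, 10])

```text
time_s: 11.7
ee_pos: [0.5904, 0.0477, 0.3439]
tcp_rot: [0.804, 0.594, -0.0, 0.0]
ft_force: [0.1, -1.2, -4.8]
finger_gap: 0.386
gripper_force: 60.6
```

Run:
```python
from h import *
s=telemetry.observe(); R=Rn.from_quat(s["tcp_rot"]).as_matrix()
print(s["time_s"],s["ee_pos"],np.degrees(np.arctan2(R[1,1],R[0,1])),s["joint_pos"],s["ft_force"],s["finger_gap"]*85.4, rel([.62,.189,.325]))
```

```text
11.7 [0.5904 0.0477 0.3439] -17.099847907336752 [-0.3941  0.5558  0.4144  1.5281 -0.2389  1.1082 -0.2267] [ 0.077  -1.178  -4.7555] 32.984071202867064 [ 0.9584 -0.0882  0.125 ]
```

Request:
arm_command(deltas=[0.1, -0.01, 0, 0, 10, 0.22, -0.02, 0, 0, 10, 0.36, -0.03, 0, 0, 10, 0.5, -0.04, 0, 0, 10, 0.64, -0.05, 0, 0, 10, 0.76, -0.07, 0, 0, 10, 0.86, -0.08, 0, 0, 10, 0.93, -0.08, 0, 0, 10, 0.95, -0.08, 0, 0, 10, 0.95, -0.08, 0, 0, 10])

```text
time_s: 12.95
ee_pos: [0.6209, 0.1878, 0.3438]
tcp_rot: [0.804, 0.594, -0.0, 0.0]
ft_force: [0.2, -0.8, -4.8]
finger_gap: 0.391
gripper_force: 60.5
```

Run:
```python
from h import *
a,b=read_camera("top"),read_camera("side")
s=telemetry.observe(); P=s["ee_pos"]; R=Rn.from_quat(s["tcp_rot"]).as_matrix()
print(s["time_s"],P,np.degrees(np.arctan2(R[1,1],R[0,1])),s["ft_force"])
cv2.imwrite("pics/top2.png",a);cv2.imwrite("pics/side2.png",b)
o=[]
for n,im,d in(("top",a,[50,40]),("side",b,[50,25])):
    x,y=proj(n,P-[0,0,.04])[0].astype(int)-d; cr=cv2.resize(im[y:y+75,x:x+100],(800,600),interpolation=cv2.INTER_CUBIC)[:, :]
    v=(P[0],P[1],np.radians(-17.1)); z=P[2]-.0595
    if n=="side":
        for l in [circ(.0365,z),circ(.033,z+.051),circ(.0265,.225)]: cv2.polylines(cr,[np.int32((proj(n,frame(*v,l))-[x,y]+.5)*8)],False,(0,0,255),1)
        cv2.imwrite("pics/m3.png",cr); print(x,y)
```

```text
13.05 [0.6208 0.1874 0.3439] -17.128158797093047 [-0.0974 -0.3211 -3.9782]
284 114
```

View pics/m3.png

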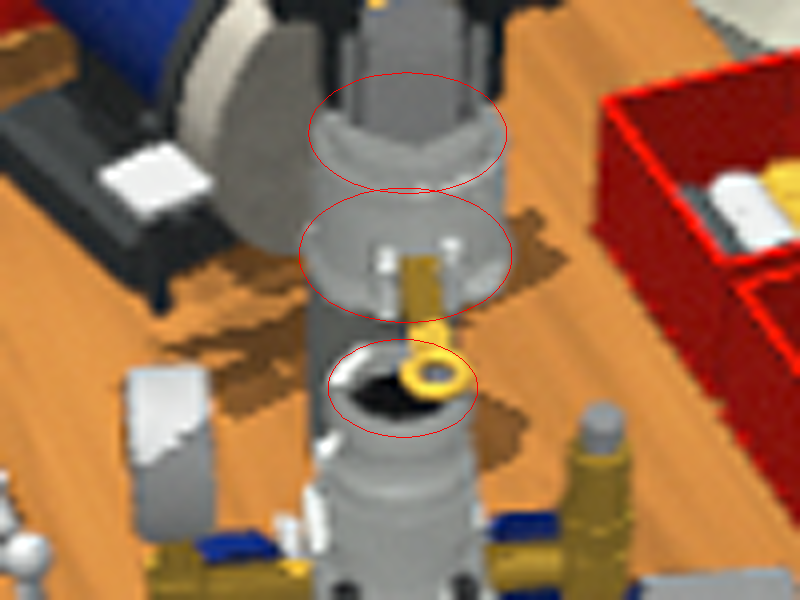

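```bash
cat > fit.py <<'E'
from h import *
from scipy.ndimage import map_coordinates
def score(im,n,curves,v):
    g=cv2.GaussianBlur(cv2.cvtColor(im,cv2.COLOR_BGR2GRAY).astype(float),(0,0),.7); S=0
    for c in curves:
        w=frame(*v,c); p=proj(n,w); ctr=p.mean(0); d=p-ctr; d/=np.linalg.norm(d,axis=1)[:,None]
        f=lambda k:map_coordinates(g,(p+k*d)[:,::-1].T,order=1)
        S+=np.mean(np.abs(f(.8)-f(-.8)))
    return S
def arc(r,z,a0,a1): a=np.radians(np.linspace(a0,a1,50)); return np.c_[r*np.cos(a),r*np.sin(a),0*a+z]
def best(im,n,curves,x,y,yaw=-.299,rng=.006):
    G=np.arange(-rng,rng+1e-6,.0005); M=np.array([[score(im,n,curves,(x+i,y+j,yaw)) for j in G] for i in G])
    w=(M-M.min()); w=np.where(w>.9*w.max(),w,0); i,j=np.unravel_index(M.argmax(),M.shape)
    return np.array([x+G[i],y+G[j]]),np.array([x+(w.sum(1)@G)/w.sum(),y+(w.sum(0)@G)/w.sum()]),M.max()
E
python3 - <<'E'
from fit import *
t0,s0,s2=[cv2.imread(f"pics/{k}.png") for k in("top0","side0","side2")]
A=[circ(.0245,.225)]; 
for nm,im,n in(("top",t0,"top"),("side",s0,"side")):
    for r,z in((.0265,.221),(.0245,.225),(.022,.225),(.019,.225)): print("adapt",nm,r,*best(im,n,[circ(r,z)],.6202,.1894))
z=.3439-.0595
# coupling in side2: mouth, front-lower arcs (skip arm), arms are at +-90 in coupling frame
M=[arc(.0365,z,-165,-110),arc(.0365,z,-72,-15)]
print("mouth",*best(s2,"side",M,.6208,.1874))
pl=lambda zz,h=.0:hexa(zz)
T0=[circ(.0365,0)]
print("bench coupling mouth side",*best(s0,"side",[arc(.0365,0,-170,-100),arc(.0365,0,-70,-10)],.4978,-.3898,-.83),"top",*best(t0,"top",[arc(.0365,0,-170,-100),arc(.0365,0,-70,-10)],.4978,-.3898,-.83))
E
```

```text
adapt top 0.0265 [0.6222 0.1914] [0.6222 0.1914] 56.43706349007496
adapt top 0.0245 [0.6257 0.1859] [0.6241 0.1869] 61.896647665520746
adapt top 0.022 [0.6252 0.1934] [0.6253 0.192 ] 87.20003609623205
adapt top 0.019 [0.6207 0.1909] [0.6208 0.1907] 106.48034181810068
adapt side 0.0265 [0.6212 0.1924] [0.6212 0.1922] 74.48221592743407
adapt side 0.0245 [0.6222 0.1939] [0.6216 0.1939] 71.13403226834778
adapt side 0.022 [0.6197 0.1944] [0.6211 0.1937] 86.05254272772065
adapt side 0.019 [0.6202 0.1884] [0.62   0.1885] 79.55796685934737
mouth [0.6228 0.1904] [0.623  0.1909] 39.90956355251002
bench coupling mouth side [ 0.4968 -0.3903] [ 0.4967 -0.3902] 62.01249859289319 top [ 0.4963 -0.3948] [ 0.4961 -0.3944] 33.75489062256487
```

Request:
arm_command(deltas=[0.005, -0.01, 0.04, 0, 10, 0.005, -0.01, 0.1, 0, 10, 0.005, -0.01, 0.17, 0, 10, 0.005, -0.01, 0.24, 0, 10, 0.005, -0.01, 0.3, 0, 10, 0.005, -0.01, 0.34, 0, 10, 0.005, -0.01, 0.36, 0, 10, 0.005, -0.01, 0.36, 0, 10])

```text
time_s: 14.05
ee_pos: [0.6196, 0.1896, 0.2898]
tcp_rot: [0.804, 0.594, 0.0, -0.0]
ft_force: [0.2, 0.2, -3.1]
finger_gap: 0.392
gripper_force: 60.5
```

Request:
arm_command(deltas=[0, 0, 0.01, 0, 10, 0, 0, 0.02, 0, 10, 0, 0, 0.03, 0, 10, 0, 0, 0.04, 0, 10, 0, 0, 0.04, 0, 10])

```text
time_s: 14.68
ee_pos: [0.6195, 0.1897, 0.2836]
tcp_rot: [0.804, 0.595, -0.0, -0.0]
ft_force: [0.3, -0.7, -3.9]
finger_gap: 0.39
gripper_force: 60.5
```

Request:
arm_command(deltas=[0, 0, 0.01, 0, 10, 0, 0, 0.02, 0, 10, 0, 0, 0.02, 0, 10])

```text
time_s: 15.05
ee_pos: [0.6194, 0.1897, 0.2806]
tcp_rot: [0.804, 0.595, -0.0, -0.0]
ft_force: [-0.2, 0.4, -4.4]
finger_gap: 0.389
gripper_force: 60.5
```

Request:
arm_command(deltas=[0, 0, 0.01, 0, 10, 0, 0, 0.02, 0, 10, 0, 0, 0.03, 0, 10, 0, 0, 0.03, 0, 10])

```text
time_s: 15.55
ee_pos: [0.6195, 0.1896, 0.2761]
tcp_rot: [0.804, 0.594, -0.0, -0.0]
ft_force: [0.3, 0.1, -4.8]
finger_gap: 0.388
gripper_force: 60.5
```

Request:
arm_command(deltas=[0, 0, 0.015, 0, 10, 0, 0, 0.03, 0, 10, 0, 0, 0.03, 0, 10])

```text
time_s: 15.92
ee_pos: [0.6194, 0.1896, 0.2715]
tcp_rot: [0.804, 0.595, -0.0, -0.0]
ft_force: [-0.6, 0.5, -3.9]
finger_gap: 0.39
gripper_force: 60.5
```

Request:
arm_command(deltas=[0, 0, 0.015, 0, 10, 0, 0, 0.03, 0, 10, 0, 0, 0.045, 0, 10, 0, 0, 0.06, 0, 10, 0, 0, 0.06, 0, 10])

```text
time_s: 16.55
ee_pos: [0.6194, 0.1896, 0.2625]
tcp_rot: [0.804, 0.595, -0.0, -0.0]
ft_force: [0.3, 0.3, -4.0]
finger_gap: 0.389
gripper_force: 60.5
```

Request:
arm_command(deltas=[0, 0, 0.015, 0, 10, 0, 0, 0.03, 0, 10, 0, 0, 0.045, 0, 10, 0, 0, 0.06, 0, 10, 0, 0, 0.07, 0, 10, 0, 0, 0.07, 0, 10])

```text
time_s: 17.3
ee_pos: [0.6195, 0.1896, 0.2521]
tcp_rot: [0.804, 0.594, -0.0, -0.0]
ft_force: [0.0, 0.2, -4.6]
finger_gap: 0.39
gripper_force: 60.5
```

Request:
arm_command(deltas=[0, 0, 0.01, 0, 10, 0, 0, 0.02, 0, 10, 0, 0, 0.03, 0, 10, 0, 0, 0.03, 0, 10])

```text
time_s: 17.8
ee_pos: [0.6194, 0.1896, 0.2476]
tcp_rot: [0.804, 0.595, -0.0, -0.0]
ft_force: [0.1, -0.4, -5.7]
finger_gap: 0.392
gripper_force: 60.5
```

Request:
arm_command(deltas=[0, 0, 0.01, 0, 10, 0, 0, 0.015, 0, 10, 0, 0, 0.015, 0, 10])

```text
time_s: 18.18
ee_pos: [0.6195, 0.1897, 0.2455]
tcp_rot: [0.804, 0.595, -0.0, -0.0]
ft_force: [-0.4, 0.2, -4.3]
finger_gap: 0.39
gripper_force: 60.5
```

Request:
arm_command(deltas=[0, 0, 0.005, 0, 10, 0, 0, 0.01, 0, 10, 0, 0, 0.01, 0, 10])

```text
time_s: 18.55
ee_pos: [0.6196, 0.1896, 0.2443]
tcp_rot: [0.804, 0.594, 0.0, 0.0]
ft_force: [-1.0, -0.5, -2.0]
finger_gap: 0.391
gripper_force: 60.6
```

Request:
arm_command(deltas=[0, 0, 0.004, 0, 10, 0, 0, 0.008, 0, 10, 0, 0, 0.008, 0, 10])

```text
time_s: 18.92
ee_pos: [0.6197, 0.1896, 0.2442]
tcp_rot: [0.804, 0.594, 0.0, -0.0]
ft_force: [-3.8, -0.9, 6.7]
finger_gap: 0.392
gripper_force: 62.0
```

Request:
arm_command(deltas=[0, 0, 0.005, 0, 10, 0, 0, 0.01, 0, 10, 0, 0, 0.01, 0, 10])

```text
time_s: 19.3
ee_pos: [0.6197, 0.1896, 0.2441]
tcp_rot: [0.804, 0.594, 0.001, -0.0]
ft_force: [-6.0, -0.5, 13.3]
finger_gap: 0.385
gripper_force: 63.0
```

Run:
```python
from h import *
b=read_camera("side");cv2.imwrite("pics/side3.png",b)
x,y=275,95; cr=cv2.resize(b[y:y+90,x:x+120],(800,600),interpolation=cv2.INTER_CUBIC); cv2.imwrite("pics/m4.png",cr)
s=telemetry.observe();print(s["ee_pos"],s["ft_torque"],s["joint_pos"],s["time_s"])
```

```text
[0.6197 0.1896 0.2441] [-0.1044  1.585  -0.0157] [-0.5624  0.733   0.3753  1.4948 -0.3032  0.9698 -0.4005] 19.35
```

View pics/m4.png

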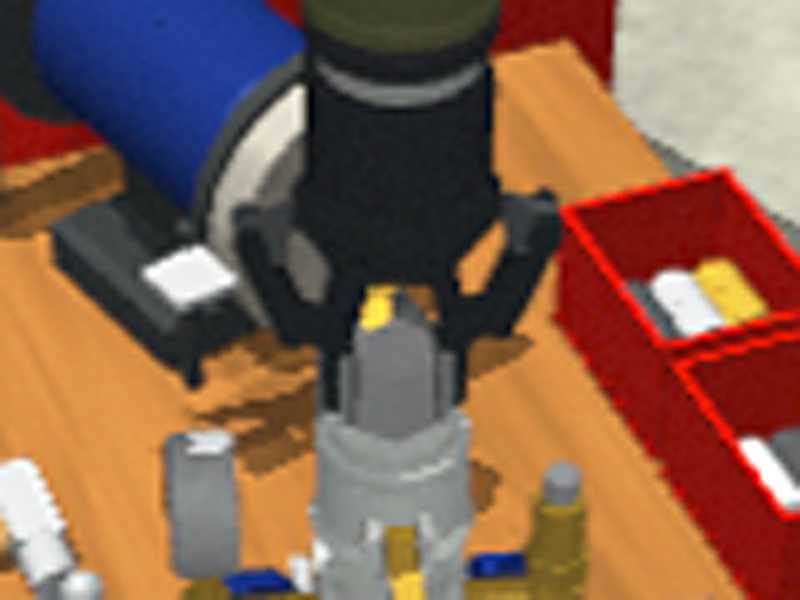

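Seated: contact came at TCP z 0.2442, against 0.2445 nominal. The arms lie along the vice ±y, clear of the gauge (200,500 in the crop) and the valve (560,500). Releasing, rising, and moving over the arm on the +y side with the fingers shut.

Request:
arm_command(deltas=[0, 0, -0.008, 0, 34, 0, 0, -0.008, 0, 42, 0, 0, -0.008, 0, 52, 0, 0, -0.008, 0, 56, 0, 0, -0.008, 0, 56, 0, 0, -0.05, 0, 56, 0, 0, -0.15, 0, 56, 0, 0, -0.3, 0, 56, 0, 0, -0.5, 0, 56, 0, 0, -0.65, 0, 56, 0, 0, -0.7, 0, 56, 0, 0, -0.7, 0, 56])

```text
time_s: 20.85
ee_pos: [0.6197, 0.1896, 0.3469]
tcp_rot: [0.804, 0.594, 0.0, 0.0]
ft_force: [-0.1, -0.5, 0.4]
finger_gap: 0.656
gripper_force: 0.0
```

Request:
arm_command(deltas=[0.15, 0, 0, 0, 20, 0.3, 0, 0, 0, 0, 0.45, 0, 0, 0, 0, 0.6, 0, 0, 0, 0, 0.62, 0, 0.1, 0, 0, 0.62, 0, 0.2, 0, 0, 0.62, 0, 0.3, 0, 0, 0.62, 0, 0.4, 0, 0, 0.62, 0, 0.4, 0, 0])

```text
time_s: 21.98
ee_pos: [0.6459, 0.278, 0.2846]
tcp_rot: [0.804, 0.594, -0.002, -0.0]
ft_force: [-0.3, -0.5, -0.2]
finger_gap: -0.004
gripper_force: 0.0
```

Run:
```python
from h import *
a,b=read_camera("top"),read_camera("side");cv2.imwrite("pics/side4.png",b)
f=lambda im,x,y:cv2.resize(im[y:y+105,x:x+140],(800,600),interpolation=cv2.INTER_CUBIC)
cv2.imwrite("pics/m5.png",cv2.resize(np.hstack([f(a,180,130),f(b,270,90)]),(800,300)))
s=telemetry.observe();R=Rn.from_quat(s["tcp_rot"]).as_matrix();print(s["ee_pos"],np.degrees(np.arctan2(R[1,1],R[0,1])),s["finger_gap"],s["time_s"])
```

```text
[0.6471 0.2784 0.2866] -17.059004842740475 -0.0007435857802320458 22.075
```

View pics/m5.png

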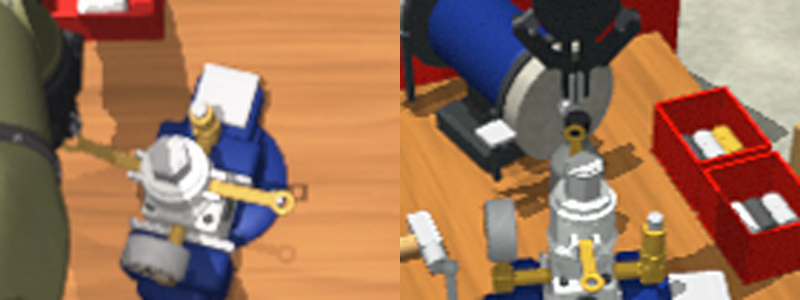

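Request:
arm_command(deltas=[0, 0, 0.1, 0, 0, 0, 0, 0.2, 0, 0, 0, 0, 0.26, 0, 0, 0, 0, 0.32, 0, 0, 0, 0, 0.38, 0, 0, 0, 0, 0.44, 0, 0, 0, 0, 0.44, 0, 0])

```text
time_s: 22.95
ee_pos: [0.6463, 0.2784, 0.2194]
tcp_rot: [0.804, 0.595, -0.001, -0.0]
ft_force: [0.5, -0.7, -0.5]
finger_gap: 0.001
gripper_force: 0.0
```

Request:
arm_command(deltas=[0, 0, 0.06, 0, 0, 0, 0, 0.12, 0, 0, 0, 0, 0.18, 0, 0, 0, 0, 0.24, 0, 0, 0, 0, 0.28, 0, 0, 0, 0, 0.28, 0, 0])

```text
time_s: 23.7
ee_pos: [0.6463, 0.2786, 0.1775]
tcp_rot: [0.804, 0.595, -0.001, -0.0]
ft_force: [1.0, 0.1, -0.1]
finger_gap: 0.001
gripper_force: 0.0
```

Request:
arm_command(deltas=[-0.03, 0, 0.03, 0, 0, -0.06, 0, 0.05, 0, 0, -0.09, 0, 0.05, 0, 0, -0.12, 0, 0.05, 0, 0, -0.14, 0, 0.05, 0, 0, -0.16, 0, 0.05, 0, 0, -0.16, 0, 0.05, 0, 0])

```text
time_s: 24.58
ee_pos: [0.6397, 0.2551, 0.1709]
tcp_rot: [0.804, 0.594, -0.0, 0.0]
ft_force: [-0.3, 0.3, 0.7]
finger_gap: 0.001
gripper_force: 0.4
```

Request:
arm_command(deltas=[-0.01, 0, 0, 0, 0, -0.02, 0, 0, 0, 0, -0.02, 0, 0, 0, 0])

```text
time_s: 24.95
ee_pos: [0.6388, 0.2527, 0.1708]
tcp_rot: [0.804, 0.594, -0.0, -0.0]
ft_force: [1.2, 1.8, 0.6]
finger_gap: -0.003
gripper_force: 0.7
```

Request:
arm_command(deltas=[-0.01, 0, 0, 0, 0, -0.02, 0, 0, 0, 0, -0.02, 0, 0, 0, 0])

```text
time_s: 25.32
ee_pos: [0.6379, 0.2497, 0.1708]
tcp_rot: [0.804, 0.594, -0.0, -0.0]
ft_force: [0.6, 1.5, -1.2]
finger_gap: -0.001
gripper_force: 0.7
```

Request:
arm_command(deltas=[-0.007, 0, 0, 0, 0, -0.013, 0, 0, 0, 0, -0.013, 0, 0, 0, 0])

```text
time_s: 25.7
ee_pos: [0.6374, 0.2479, 0.1708]
tcp_rot: [0.804, 0.594, -0.0, -0.0]
ft_force: [1.5, 1.9, -0.7]
finger_gap: -0.001
gripper_force: 0.8
```

Request:
arm_command(deltas=[-0.005, 0, 0, 0, 0, -0.01, 0, 0, 0, 0, -0.01, 0, 0, 0, 0])

```text
time_s: 26.08
ee_pos: [0.6372, 0.2476, 0.1709]
tcp_rot: [0.804, 0.595, 0.001, -0.0]
ft_force: [1.8, 4.4, -2.8]
finger_gap: -0.001
gripper_force: 2.2
```

Request:
arm_command(deltas=[-0.005, 0, 0, 0, 0, -0.01, 0, 0, 0, 0, -0.01, 0, 0, 0, 0])

```text
time_s: 26.45
ee_pos: [0.637, 0.2473, 0.1709]
tcp_rot: [0.804, 0.595, 0.001, -0.001]
ft_force: [2.2, 7.0, -3.2]
finger_gap: 0.001
gripper_force: 3.1
```

Run:
```python
from h import *
a,b=read_camera("top"),read_camera("side")
f=lambda im,x,y:cv2.resize(im[y:y+75,x:x+100],(800,600),interpolation=cv2.INTER_CUBIC)
cv2.imwrite("pics/m6.png",cv2.resize(np.hstack([f(a,180,140),f(b,280,120)]),(800,300)))
s=telemetry.observe();print(s["ee_pos"],s["ft_force"],s["ft_torque"],s["time_s"])
```

```text
[0.637  0.2474 0.1709] [ 2.181   6.3365 -2.0137] [ 1.4823 -0.4942 -0.034 ] 26.55
```

View pics/m6.png

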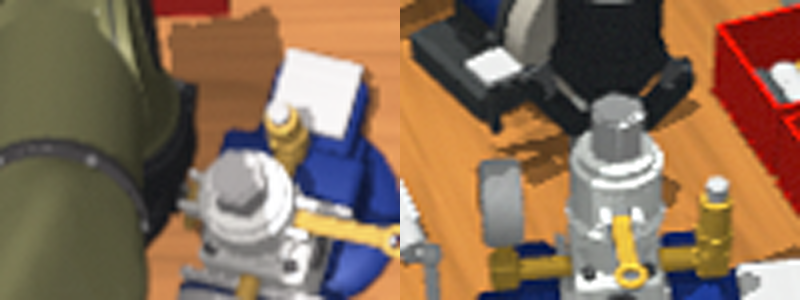

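The arm on the +y side has met a stop and the fingers feel it. I'll press a bit firmer, then back off.

Request:
arm_command(deltas=[-0.01, 0, 0, 0, 0, -0.02, 0, 0, 0, 0, -0.03, 0, 0, 0, 0, -0.03, 0, 0, 0, 0])

```text
time_s: 27.05
ee_pos: [0.6364, 0.2465, 0.1713]
tcp_rot: [0.803, 0.596, 0.004, -0.002]
ft_force: [4.1, 10.8, -3.8]
finger_gap: 0.002
gripper_force: 5.3
```

Run:
```python
from h import *
s=telemetry.observe();print(s["ee_pos"],s["ft_force"],s["ft_torque"],s["gripper_force"],s["time_s"])
```

```text
[0.6364 0.2465 0.1713] [ 4.0576 10.7633 -3.7942] [ 2.5245 -0.9999  0.0439] 5.3369199950248 27.05
```

Request:
arm_command(deltas=[0.1, 0, 0, 0, 0, 0.2, 0, 0, 0, 0, 0.25, 0, -0.1, 0, 0, 0.25, 0, -0.3, 0, 0, 0.25, 0, -0.55, 0, 0, 0.25, 0, -0.8, 0, 0, 0.25, 0, -1, 0, 0, 0.25, 0, -1, 0, 0])

```text
time_s: 28.05
ee_pos: [0.6479, 0.2761, 0.3237]
tcp_rot: [0.804, 0.594, 0.002, 0.001]
ft_force: [0.2, -0.2, -0.9]
finger_gap: -0.002
gripper_force: 0.0
```

Request:
arm_command(deltas=[-0.15, 0, -0.1, 0, 0, -0.3, 0, -0.1, 0, 0, -0.5, 0, -0.1, 0, 0, -0.7, 0, -0.1, 0, 0, -0.9, 0, -0.1, 0, 0, -1, 0, -0.1, 0, 0, -1, 0, -0.1, 0, 0])

```text
time_s: 28.92
ee_pos: [0.6019, 0.1316, 0.336]
tcp_rot: [0.805, 0.593, -0.0, 0.0]
ft_force: [-0.3, -0.2, -0.5]
finger_gap: 0.002
gripper_force: 0.0
```

Run:
```python
from h import *
s=telemetry.observe();u=np.array([.294,.956,0]); g=np.array([.62,.19,.25])-.0925*u
print(s["ee_pos"],s["time_s"],rel(g),s["joint_pos"])
```

```text
[0.6019 0.1316 0.336 ] 28.925 [-0.2087  0.0015  0.5733] [-0.5141  0.6014  0.4128  1.4664 -0.2536  1.1274 -0.3567]
```

Request:
arm_command(deltas=[-0.1, 0, 0, 0, 0, -0.21, 0, 0.1, 0, 0, -0.21, 0, 0.25, 0, 0, -0.21, 0, 0.4, 0, 0, -0.21, 0, 0.55, 0, 0, -0.21, 0, 0.65, 0, 0, -0.21, 0, 0.72, 0, 0, -0.21, 0, 0.77, 0, 0, -0.21, 0, 0.77, 0, 0])

```text
time_s: 30.05
ee_pos: [0.5931, 0.103, 0.2202]
tcp_rot: [0.804, 0.594, -0.0, 0.0]
ft_force: [-0.2, -0.1, 0.4]
finger_gap: 0.001
gripper_force: 0.0
```

Request:
arm_command(deltas=[0, 0, 0.06, 0, 0, 0, 0, 0.12, 0, 0, 0, 0, 0.18, 0, 0, 0, 0, 0.24, 0, 0, 0, 0, 0.28, 0, 0, 0, 0, 0.32, 0, 0, 0, 0, 0.32, 0, 0])

```text
time_s: 30.92
ee_pos: [0.5926, 0.1029, 0.1717]
tcp_rot: [0.804, 0.594, -0.001, -0.0]
ft_force: [-0.3, 0.4, 0.7]
finger_gap: 0.001
gripper_force: 0.0
```

Run:
```python
from h import *
s=telemetry.observe();u=np.array([.294,.956,0]); g=np.array([.62,.19,.171])-.0655*u
print(s["ee_pos"],s["time_s"],rel(g),s["ft_force"])
```

```text
[0.5926 0.1029 0.1717] 30.925 [0.1719 0.0044 0.0045] [-0.3468  0.3703  0.6878]
```

Request:
arm_command(deltas=[0.03, 0, 0, 0, 0, 0.06, 0, 0, 0, 0, 0.09, 0, 0, 0, 0, 0.12, 0, 0, 0, 0, 0.14, 0, 0, 0, 0, 0.16, 0, 0, 0, 0, 0.17, 0, 0, 0, 0, 0.17, 0, 0, 0, 0])

```text
time_s: 31.92
ee_pos: [0.6006, 0.1279, 0.1723]
tcp_rot: [0.804, 0.595, 0.0, -0.0]
ft_force: [-0.4, -1.1, -0.5]
finger_gap: 0.003
gripper_force: 0.5
```

Request:
arm_command(deltas=[0.01, 0, 0, 0, 0, 0.02, 0, 0, 0, 0, 0.02, 0, 0, 0, 0])

```text
time_s: 32.3
ee_pos: [0.6015, 0.1308, 0.1724]
tcp_rot: [0.804, 0.595, 0.0, -0.0]
ft_force: [-1.0, -1.4, 0.4]
finger_gap: -0.003
gripper_force: 0.7
```

Request:
arm_command(deltas=[0.007, 0, 0, 0, 0, 0.013, 0, 0, 0, 0, 0.013, 0, 0, 0, 0])

```text
time_s: 32.67
ee_pos: [0.602, 0.1323, 0.1722]
tcp_rot: [0.804, 0.595, -0.0, -0.0]
ft_force: [-0.3, -1.8, -1.3]
finger_gap: 0.004
gripper_force: 0.9
```

Request:
arm_command(deltas=[0.005, 0, 0, 0, 0, 0.012, 0, 0, 0, 0, 0.012, 0, 0, 0, 0])

```text
time_s: 33.05
ee_pos: [0.6023, 0.133, 0.1722]
tcp_rot: [0.804, 0.594, -0.001, 0.0]
ft_force: [-1.6, -5.7, -1.4]
finger_gap: -0.0
gripper_force: 2.3
```

Request:
arm_command(deltas=[0.01, 0, 0, 0, 0, 0.02, 0, 0, 0, 0, 0.03, 0, 0, 0, 0, 0.03, 0, 0, 0, 0])

```text
time_s: 33.55
ee_pos: [0.6025, 0.1337, 0.1718]
tcp_rot: [0.805, 0.593, -0.003, 0.001]
ft_force: [-3.0, -10.7, -1.1]
finger_gap: 0.0
gripper_force: 4.8
```

Run:
```python
from h import *
s=telemetry.observe();print(s["ee_pos"],s["ft_force"],s["ft_torque"],s["gripper_force"],s["time_s"])
```

```text
[0.6025 0.1337 0.1718] [ -3.0399 -10.6626  -1.0533] [-2.2535  0.619  -0.0033] 4.823970627039671 33.55
```

Request:
arm_command(deltas=[-0.1, 0, 0, 0, 0, -0.2, 0, 0, 0, 0, -0.35, 0, -0.1, 0, 0, -0.5, 0, -0.3, 0, 0, -0.7, 0, -0.5, 0, 0, -0.9, 0, -0.7, 0, 0, -1, 0, -0.8, 0, 0, -1, 0, -0.8, 0, 0])

```text
time_s: 34.55
ee_pos: [0.5603, -0.0063, 0.2937]
tcp_rot: [0.805, 0.594, 0.001, 0.001]
ft_force: [0.5, 0.9, 0.2]
finger_gap: -0.002
gripper_force: 0.0
```

Request:
arm_command(deltas=[-0.2, 0, 0, 0, 0, -0.5, 0, 0, 0, 0, -0.8, 0, 0, 0, 0, -1, 0, 0, 0, 0, -1, 0, 0, 0, 0])

```text
time_s: 35.17
ee_pos: [0.5151, -0.1496, 0.2913]
tcp_rot: [0.805, 0.593, -0.001, -0.001]
ft_force: [0.7, 0.2, -0.5]
finger_gap: -0.004
gripper_force: 0.0
```

Run:
```python
from h import *
from fit import *
a,b=read_camera("top"),read_camera("side"); cv2.imwrite("pics/top5.png",a); cv2.imwrite("pics/side5.png",b)
L=[circ(.033,.236),circ(.0365,.185),hexa(.277),circ(.006,.0)]
# closed eyes, centre 69 below pin
E=[np.array([[0,s*.056,.205-.069]]) for s in(1,-1)]
o=[]
for n,im,x,y in(("top",a,195,150),("side",b,285,130)):
    c=cv2.resize(im[y:y+75,x:x+75],(600,600),interpolation=cv2.INTER_CUBIC)
    for l in L[1:3]: cv2.polylines(c,[np.int32((proj(n,frame(.620,.190,-.299,l))-[x,y]+.5)*8)],False,(0,0,255),1)
    for e in E: cv2.circle(c,tuple(int(v) for v in ((proj(n,frame(.620,.190,-.299,e))[0]-[x,y]+.5)*8)),4,(255,0,255),-1)
    o.append(c)
cv2.imwrite("pics/m7.png",cv2.resize(np.hstack(o),(800,400)))
f=lambda k:(cv2.imread(f"pics/{k}0.png"),)
print(telemetry.observe()["time_s"])
```

```text
35.275
```

View pics/m7.png

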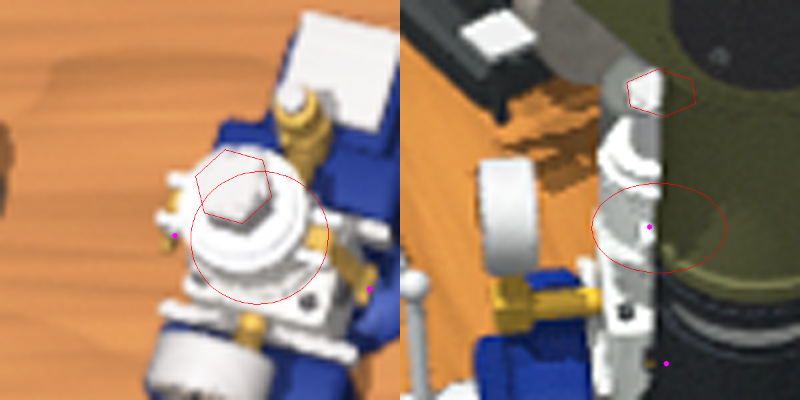

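The top view shows both arms hanging down: gold at (170,240) and (365,285) in the crop, on the predicted closed eyes at (174,236) and (370,289). The plug sits where it should when seated, and the robot is clear. Both arms stopped at nearly the same distance from the axis, 59–60 mm. Handing in.

```bash
python3 -c "
from bench import order; print(order.job_done())"
```

```text
the job is handed in; nothing more can be done
None
```

The large coupling is fully home and upright on the adaptor, turned clear of the gauge and relief valve, with both cam arms swung down to their stops one after the other; the job was handed in at about 35 s, and no verdict came back.

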